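# Gauge three brass collars and sort out the tight ones

## Robot

A 6-joint arm with a two-finger parallel gripper is mounted at the origin on the work surface. World frame = base frame: x ahead of the robot, y to its left, z up, the work surface at z = 0. Lengths are in m, angles in rad, forces in N, time in s.
With the tool pointing down it reaches from about 0.325 to 0.775 m from the base axis. Payload 9.3 kg.
Tool frame: the origin (TCP) lies midway between the tips of the shut fingers; the grasp point (between the pads) lies 19 mm behind it; z points along the fingers, y is the direction in which the jaws open and shut (so a half turn about z gives the same grasp; the last joint's range is limited). The gripper opens to 85 mm and grips with 20 to 120 N. Pads are 22 mm wide; open, the fingers measure 114 mm over their backs; the gripper's body (76 mm by 85 mm) begins 54 mm behind the grasp point. The pads swing forward as they close: fully open they stand 13 mm farther back than shut.
Start: joints at [1.051, 0.259, 0.021, 1.334, 0, 1.418], TCP at [0.197, 0.513, 0.231] pointing down, gripper open.
Joint ranges: [-3.04, 3.04], [-0.91, 1.82], [-1.04, 1.36], [-1.92, 1.95], [-1.52, 1.45], [-3.14, 3.14]. Speed limits (rad/s): [2.22, 2.22, 2.79, 3.14, 3.14, 3.14].

## Interface

Orientations are given as a unit quaternion [x, y, z, w].
In Python, from station import get_state, get_image, hand_in, find_in, masks_of, spot_point gives the robot as it stands.
- The arm moves only by the shell command python3 -m pendant 'ROWS'. ROWS is JSON, a list of rows, each an object of numbers: "tx", "ty", "tz": the shift along the tool's x, y, z in cm; "yaw": the turn about the tool's z in degrees; "gripper": the opening, from -1 (shut) to 1 (fully open). A call has 1 to 20 rows; each row shifts and turns the commanded pose from where the row before left it, along the tool's axes as they then stand; what a row does not reach is not made up. A row lasts 1/10 s, in which the tool goes at most 50 mm and 8.59 degrees, less where a joint would pass 70% of its speed; a pose out of reach is approached as far as the arm can. A call with a gripper value outside its range is refused whole. The fingers move at their own pace and stop on an object; the grip force is fixed at half the most. Time passes only in rows, so rows that do not move let the fingers close. It gives the time, the measured TCP pose, the force and the opening at its end, in the units of the state.
- get_state(): the state, without advancing time (a new reading comes with each control period).
- get_image(name): name is "scene" or "top" or "wrist"; returns a dict with "img" (384x512x3 uint8, blue, green, red), "z_map" (384x512 float32, m along the optical axis (not along the pixel's ray), 0 where there is no reading), "fx", "fy", "cx", "cy" (pixels), "distortion" ([k1, k2, p1, p2, k3] as OpenCV has them; the pictures are not rectified), "R" (3x3) and "t" (3): a world point X has camera coordinates R X + t. Camera axes: x right, y down, z forward; pixel columns grow to the right and rows downward; lengths in m; the calibration is good to about 2 mm. A picture is of the moment at which its call begins.
- hand_in(): hands the job in, once; it reports no verdict.
Trained networks look in a picture, given as the dict that the camera call returned (one of the last four; its "shot" number tells which), for a name from the list of things; names that differ only in an ending like _2 or _b are one class to them, and where a whole thing is asked for, a point or a joint stands for the part that bears it (a point fixed in the world has none). Each returns a list of dicts, best first, with "confidence" (0 to 1); they miss things now and then, are a little off and sometimes report something else, mostly with a low value. They report only what shows in the picture. A call takes as long as a camera call. They do not tell look-alikes from the thing itself.
- find_in(picture, target): "centre" ([column, row] in pixels, amid what is visible of it).
- masks_of(picture, target): "mask" (384x512 bool, what is visible of it) and "centre" ([column, row] in pixels, amid what is visible of it).
- spot_point(picture, target): "centre" ([column, row] in pixels: a listed point, or the origin of a listed thing).
The state is a dict: "time": time; "joint_pos": joint angles; "dq": joint speeds; "joint_efforts": joint torques, N m; "eef_pos": TCP position; "orientation": TCP orientation; "contact_force": force on the tool from outside, world axes, zero at the start; "moment": the same for the moment, N m; "opening": opening from 0.0 (shut) to 1.0 (fully open).
Only numpy, scipy, OpenCV 4.12 (cv2) and the standard library are available. Lean on these libraries where they do the work, as an engineer would, in place of code of your own. Each camera call takes 0.05 s, during which the arm holds its last target. There are 200 camera calls.

## Task

Only one of these three brass collars is bored to size: take the plug gauge from its wooden stand and try it gently in the collars, feeling and never forcing it, until you find the one it passes through, with its flange fully down on the collar's rim, and leave the gauge standing in it, upright on the bench. Then set the two tight collars upright on the floor of the steel tray, side by side. Leave the other things on the bench alone.

Things in the scene. Friction and masses are not known exactly. Their poses are not given: they have to be found in the camera images.
- gauge: Steel plug gauge upright in the stand, 86 mm tall, about 0.17 kg. Origin: centre of the plug's lower end face, +z up to the handle. From z = 0 to 26 mm: plug, 22 mm diameter, foot chamfered 1.5 mm; 26 to 31 mm: flange, 30 mm diameter; 31 to 86 mm: plain round handle, 18 mm diameter, the place to grip. Home in a collar, flange on the rim, this origin is 4 mm above the collar's underside.
- collar_a: Brass collar (short thick tube), loose on the bench: 40 mm outside diameter, 30 mm tall, about 0.18 kg. Origin: centre of its underside; +z up the bore, which goes right through. Its top 12 mm are a lead-in 25.2 mm wide, with a 1.5 mm chamfer at the rim; then a 2 mm high cone leads into the gauged bore below, 16 mm long (see collar_b).
- collar_b: Second collar: form, size, mass, origin and axes as collar_a. In one of the three (it must be felt which) the gauged bore is 23.2 mm wide and the gauge passes down to its flange; in the other two it is 20 mm and the gauge stops hard 14 to 15 mm below the rim, its flange still 11 to 12 mm above the rim.
- collar_c: Third collar: form, size, mass, origin and axes as collar_a. The collars stand in a loose row between the stand and the tray, in any order.
- stand: Dark wooden block fixed to the bench, 60 x 60 x 34 mm. Origin: centre of its underside. In the middle of its top is a 24.5 mm hole, 30 mm deep, in which the gauge's plug stands with the flange on the block's top (the gauge's origin 8 mm above the bench).
- tray: Low rectangular dark steel tray fixed to the bench, 180 (x) by 130 (y) mm outside, 16 mm high, walls and floor 4 mm thick. Origin: centre of its underside. A collar standing in it has its origin 4 mm above the bench.
- solder_disc: Bystander: round soldering turntable, 132 mm diameter, with a black charcoal block on it, 62 mm high in all. Origin: centre of its underside.
- hammer: Bystander: small hammer lying flat, 240 mm long, wooden handle, steel head; it lies along its own x with the head towards +x.
- jar: Bystander: closed glass jar, 60 mm diameter, 75 mm tall. Origin: centre of its underside.
There are look-alikes about, which are no part of the job. There is more than one size of the tray; the job needs the larger. Several things have the shape of the gauge; the one meant has the colours described above.

How it is judged:
By the outcome, as a careful person would: the job done as asked, in the order asked, and still so for the second after the job is handed in, with the robot touching nothing.
It also fails if it takes over 72 s, if anything falls off the work surface, if the arm or the gripper's body presses on something with over 40 N, if the wrist force passes 120 N, or if a joint passes its speed limit or range.

## Working session

There is one attempt and no reset: what is moved stays moved. The work goes in short steps, Python scripts to look and compute and a shell command to move; the robot and the scene stay as the last step left them, time stands still between calls to the robot, and variables do not carry over. Pictures are saved under pics/ and viewed, about 8 in all and at most 12, crops included, and the job is handed in when it is done.

```bash
mkdir -p pics && cat > h.py <<'E'
import numpy as np, cv2
from station import *
def world(p,mask=None):
    K=np.array([[p['fx'],0,p['cx']],[0,p['fy'],p['cy']],[0,0,1]])
    z=p['z_map']; v,u=np.nonzero((z>0) if mask is None else (mask&(z>0)))
    n=cv2.undistortPoints(np.c_[u,v].astype(float)[:,None],K,np.array(p['distortion'],float))[:,0]
    c=np.c_[n,np.ones(len(n))]*z[v,u][:,None]
    return (c-np.array(p['t']))@np.array(p['R']), u, v
def shot(n,f=None):
    p=get_image(n)
    if f: cv2.imwrite('pics/'+f,p['img'])
    return p
E
python3 - <<'E'
from h import *
s=get_state();print(s)
t=shot('top','t1.png');c=shot('scene','s1.png')
cv2.imwrite('pics/w1.png',shot('wrist')['img'])
for n,p in(('top',t),('scene',c)):
  for o in['gauge','collar_a','stand','tray','solder_disc','hammer','jar']:
    for m in masks_of(p,o):
      X,u,v=world(p,m['mask'])
      if len(X)==0: continue
      zt=np.percentile(X[:,2],95); T=X[X[:,2]>zt-.006]
      print(n,o,round(m['confidence'],2),np.round(m['centre']),'top',zt.round(3),'ctr',((T.max(0)+T.min(0))/2).round(3)[:2],'med',np.median(T,0).round(3)[:2],'ext',(np.percentile(X,98,0)-np.percentile(X,2,0)).round(3),len(X))
E
```

```text
{'time': 0.0, 'joint_pos': array([1.05138312e+00, 2.59198034e-01, 2.07284024e-02, 1.33369241e+00,
       2.87545839e-05, 1.41820341e+00]), 'dq': array([ 4.43478977e-05,  7.00186026e-04, -5.94191469e-04, -1.34180221e-03,
        1.88643913e-03, -4.22319674e-04]), 'joint_efforts': array([ 1.53427245e-03, -5.55644846e+01,  3.44528854e+01,  1.35814396e-02,
       -5.20257757e-07,  2.62262404e-06]), 'eef_pos': array([0.19710371, 0.51315725, 0.23064986]), 'orientation': array([ 1.82383546e-01,  9.83227225e-01, -6.39931295e-04, -2.38722416e-04]), 'contact_force': array([-0.43518303,  0.70785756, -0.83547781]), 'moment': array([0.00635395, 0.03739479, 0.03251506]), 'opening': 1.0024949294711865}
top gauge 0.69 [152. 193.] top 0.087 ctr [0.558 0.28 ] med [0.559 0.28 ] ext [0.026 0.024 0.086] 173
top gauge 0.48 [154. 237.] top 0.094 ctr [0.457 0.266] med [0.457 0.265] ext [0.023 0.018 0.059] 130
top collar_a 0.72 [261. 208.] top 0.032 ctr [0.517 0.024] med [0.516 0.024] ext [0.043 0.037 0.035] 253
top collar_a 0.58 [221. 221.] top 0.032 ctr [0.496 0.124] med [0.497 0.124] ext [0.036 0.036 0.03
[... 1404 characters left out ...]
035 ctr [0.459 0.268] med [0.465 0.271] ext [0.067 0.074 0.035] 575
scene tray 0.71 [152. 159.] top 0.014 ctr [ 0.508 -0.279] med [ 0.524 -0.274] ext [0.183 0.14  0.016] 2251
scene tray 0.56 [200. 116.] top 0.009 ctr [ 0.273 -0.279] med [ 0.285 -0.275] ext [0.133 0.103 0.014] 800
scene solder_disc 0.57 [337. 297.] top 0.061 ctr [0.706 0.308] med [0.707 0.309] ext [0.113 0.114 0.046] 2941
scene hammer 0.92 [196. 253.] top 0.026 ctr [ 0.742 -0.041] med [0.753 0.006] ext [0.081 0.23  0.023] 1539
scene jar 0.66 [271. 279.] top 0.075 ctr [0.737 0.173] med [0.738 0.173] ext [0.052 0.054 0.076] 1048
scene jar 0.23 [357. 199.] top 0.093 ctr [0.458 0.268] med [0.46  0.268] ext [0.02  0.023 0.059] 194
```

```bash
python3 -c "
import cv2,numpy as np
a=cv2.imread('pics/t1.png')[80:360,100:480];b=cv2.imread('pics/s1.png')[80:360,100:480]
cv2.imwrite('pics/m1.png',cv2.resize(np.vstack([a,b]),None,fx=1.05,fy=1.05))"
```

```text
(no output)
```

View pics/m1.png

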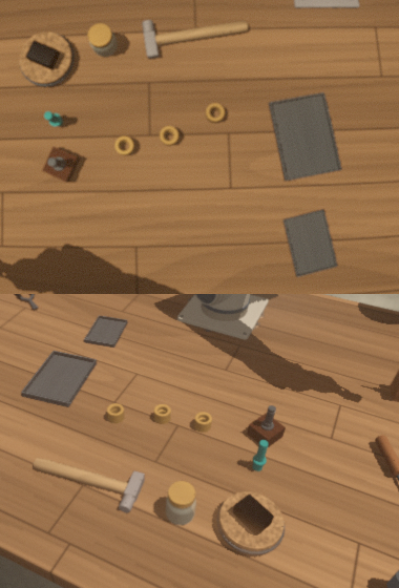

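The steel gauge stands in the wooden stand (top half of the composite at (60,160)), and the teal look-alike is beside it at (53,118). The collars are at (124,145), (170,135) and (216,112). The large tray is at (305,137), slightly turned.

```bash
python3 -m pendant '[{"yaw":-7},{"yaw":-7},{"yaw":-7},{"tx":-2.6,"ty":-2.4,"tz":1},{"tx":-2.6,"ty":-2.4,"tz":1},{"tx":-2.6,"ty":-2.4,"tz":1},{"tx":-2.6,"ty":-2.4,"tz":1},{"tx":-2.6,"ty":-2.4,"tz":1},{"tx":-2.6,"ty":-2.4,"tz":1},{"tx":-2.6,"ty":-2.4,"tz":1},{"tx":-2.6,"ty":-2.4,"tz":1},{"tx":-2.6,"ty":-2.4,"tz":1},{"tx":-2.6,"ty":-2.4,"tz":1},{},{}]'
python3 - <<'E'
from h import *
p=shot('top');print(np.round(get_state()['eef_pos'],4))
# tray pose: min-area rect on points of big tray; collar circle fits at rim
for m in masks_of(p,'tray'):
  X,u,v=world(p,m['mask']); print('tray',[np.round(a,3) for a in cv2.minAreaRect((X[:,:2]).astype(np.float32))])
for m in masks_of(p,'collar_a')[:3]:
  k=cv2.dilate(m['mask'].astype(np.uint8),np.ones((3,3)))>0
  X,u,v=world(p,k);T=X[(X[:,2]>.024)]
  c,r=cv2.minEnclosingCircle(T[:,:2].astype(np.float32));print('collar',np.round(c,4),round(r,4),T.mean(0).round(4))
w=shot('wrist')
for g in masks_of(w,'gauge'):
  X,u,v=world(w,g['mask']);print('wg',g['confidence'],X.min(0).round(3),X.max(0).round(3));T=X[X[:,2]>.088]
  if len(T):print((T.min(0)+T.max(0))/2, T.mean(0),len(T))
E
```

```text
[0.1973 0.5134 0.2313]
tray [array([ 0.272, -0.281]), array([0.136, 0.101]), np.float64(11.064)]
tray [array([ 0.509, -0.279]), array([0.182, 0.136]), np.float64(9.161)]
collar [ 0.5645 -0.077 ] 0.0202 [ 0.5648 -0.0773  0.0292]
collar [0.497  0.1236] 0.0201 [0.4968 0.1239 0.0291]
collar [0.5167 0.0245] 0.0201 [0.5168 0.0244 0.0293]validation failed for argument at $[0]...
```

```bash
python3 -m pendant '[{"tx":0,"ty":0,"tz":0,"yaw":-7,"gripper":1}]'; python3 -m pendant --help 2>&1 | head -20
```

```text
time: 1.2
eef_pos: [0.1972, 0.5134, 0.2313]
orientation: [0.122, 0.993, -0.0, -0.0]
contact_force: [0.5, 0.0, -0.2]
opening: 1.0
invalid input: not JSON, or not a number
```

```bash
python3 -m pendant '[{"tx":0,"ty":0,"tz":0,"yaw":-7,"gripper":1},{"tx":0,"ty":0,"tz":0,"yaw":-7,"gripper":1},{"tx":-2.6,"ty":-2.4,"tz":1,"yaw":0,"gripper":1},{"tx":-2.6,"ty":-2.4,"tz":1,"yaw":0,"gripper":1},{"tx":-2.6,"ty":-2.4,"tz":1,"yaw":0,"gripper":1},{"tx":-2.6,"ty":-2.4,"tz":1,"yaw":0,"gripper":1},{"tx":-2.6,"ty":-2.4,"tz":1,"yaw":0,"gripper":1},{"tx":-2.6,"ty":-2.4,"tz":1,"yaw":0,"gripper":1},{"tx":-2.6,"ty":-2.4,"tz":1,"yaw":0,"gripper":1},{"tx":-2.6,"ty":-2.4,"tz":1,"yaw":0,"gripper":1},{"tx":-2.6,"ty":-2.4,"tz":1,"yaw":0,"gripper":1},{"tx":-2.6,"ty":-2.4,"tz":1,"yaw":0,"gripper":1},{"tx":0,"ty":0,"tz":0,"yaw":0,"gripper":1},{"tx":0,"ty":0,"tz":0,"yaw":0,"gripper":1}]'
cat > look.py <<'E'
from h import *
import sys
s=get_state();print('tcp',np.round(s['eef_pos'],4),'F',np.round(s['contact_force'],1))
w=shot('wrist','w_%s.png'%sys.argv[1])
for n in ('gauge','collar_a'):
  for g in masks_of(w,n):
    X,u,v=world(w,g['mask']);zt=np.percentile(X[:,2],97);T=X[abs(X[:,2]-zt)<.004]
    print(n,round(g['confidence'],2),np.round(g['centre']),'ztop',zt.round(4),'mid',((T.min(0)+T.max(0))/2)[:2].round(4),'mean',T.mean(0)[:2].round(4),len(T))
E
python3 look.py 1
```

```text
time: 2.6
eef_pos: [0.4574, 0.2727, 0.131]
orientation: [0.001, 1.0, -0.0, -0.0]
contact_force: [-0.7, 1.1, -0.7]
opening: 0.999
tcp [0.4574 0.2727 0.131 ] F [-0.7  1.1 -0.7]
gauge 0.92 [249. 206.] ztop 0.0949 mid [0.4564 0.2698] mean [0.456  0.2698] 629
gauge 0.58 [266. 306.] ztop 0.0794 mid [0.5505 0.2814] mean [0.5488 0.2806] 113
collar_a 0.61 [ 95. 234.] ztop 0.0309 mid [0.4939 0.1267] mean [0.4938 0.1272] 959
collar_a 0.58 [ 14. 254.] ztop 0.0305 mid [0.5164 0.0401] mean [0.5166 0.0421] 271
```

View pics/w_1.png

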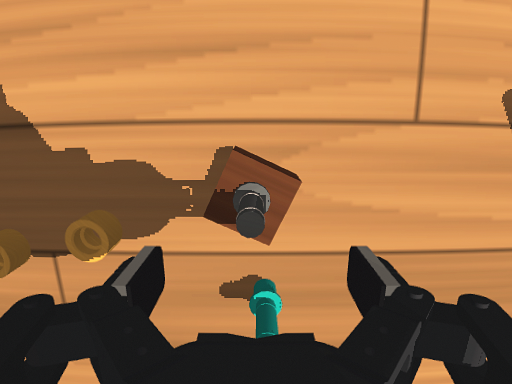

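The gauge handle is seen from above at (250,220), midway between the jaws. The teal look-alike, at (265,300), is clear of the fingers.

```bash
python3 -m pendant '[{"tx":0,"ty":-0.45,"tz":1,"yaw":0,"gripper":1},{"tx":0,"ty":0,"tz":1.5,"yaw":0,"gripper":1},{"tx":0,"ty":0,"tz":2,"yaw":0,"gripper":1},{"tx":0,"ty":0,"tz":2,"yaw":0,"gripper":0.6},{"tx":0,"ty":0,"tz":1,"yaw":0,"gripper":0.2},{"tx":0,"ty":0,"tz":0,"yaw":0,"gripper":-0.2},{"tx":0,"ty":0,"tz":0,"yaw":0,"gripper":-1},{"tx":0,"ty":0,"tz":0,"yaw":0,"gripper":-1},{"tx":0,"ty":0,"tz":0,"yaw":0,"gripper":-1},{"tx":0,"ty":0,"tz":0,"yaw":0,"gripper":-1},{"tx":0,"ty":0,"tz":0,"yaw":0,"gripper":-1},{"tx":0,"ty":0,"tz":0,"yaw":0,"gripper":-1}]'
```

```text
time: 3.95
eef_pos: [0.4577, 0.2692, 0.0572]
orientation: [0.0, 1.0, 0.0, 0.001]
contact_force: [-0.8, 1.2, 6.6]
opening: 0.191
```

```bash
python3 -m pendant '[{"tx":0,"ty":0,"tz":-0.5,"yaw":0,"gripper":-1},{"tx":0,"ty":0,"tz":-1.2,"yaw":0,"gripper":-1},{"tx":0,"ty":0,"tz":-2,"yaw":0,"gripper":-1},{"tx":0,"ty":0,"tz":-2,"yaw":0,"gripper":-1},{"tx":-0.8,"ty":-2.6,"tz":-1.6,"yaw":0,"gripper":-1},{"tx":-0.8,"ty":-3,"tz":0,"yaw":0,"gripper":-1},{"tx":-0.8,"ty":-3,"tz":0,"yaw":0,"gripper":-1},{"tx":-0.8,"ty":-3,"tz":0,"yaw":0,"gripper":-1},{"tx":-0.7,"ty":-2.8,"tz":0,"yaw":0,"gripper":-1},{"tx":0,"ty":0,"tz":0,"yaw":0,"gripper":-1},{"tx":0,"ty":0,"tz":0,"yaw":0,"gripper":-1}]'
python3 look.py 2
python3 - <<'E'
from h import *
for n in('top','scene'):
  p=shot(n)
  for g in masks_of(p,'gauge'):
    X,u,v=world(p,g['mask'])
    print(n,round(g['confidence'],2),np.round(g['centre']),len(X))
    for z0 in np.arange(.03,.16,.02):
      T=X[(X[:,2]>=z0)&(X[:,2]<z0+.02)]
      if len(T)>4: print(' ',z0.round(2),len(T),((T.min(0)+T.max(0))/2)[:2].round(4))
  if n=='scene': cv2.imwrite('pics/s2.png',cv2.resize(p['img'][120:280,200:400],None,fx=3,fy=3))
E
```

```text
time: 5.05
eef_pos: [0.4962, 0.1242, 0.1299]
orientation: [0.001, 1.0, 0.0, 0.0]
contact_force: [-0.4, 0.4, -1.6]
opening: 0.194
tcp [0.4962 0.1242 0.1299] F [-0.4  0.4 -1.6]
gauge 0.85 [254. 258.] ztop 0.1674 mid [0.4949 0.1246] mean [0.4941 0.1247] 1484
gauge 0.72 [445. 276.] ztop 0.0867 mid [0.5555 0.2808] mean [0.5549 0.2799] 415
collar_a 0.86 [ 46. 262.] ztop 0.0309 mid [ 0.563  -0.0752] mean [ 0.5626 -0.0747] 835
collar_a 0.75 [264. 185.] ztop 0.0312 mid [0.4921 0.1255] mean [0.4891 0.1262] 815
collar_a 0.7 [144. 220.] ztop 0.031 mid [0.5146 0.0276] mean [0.5141 0.0276] 1063
scene 0.76 [349. 235.] 293
  0.03 77 [0.5597 0.2811]
  0.05 48 [0.5602 0.2802]
  0.07 68 [0.5571 0.2801]
scene 0.57 [295. 175.] 242
  0.07 19 [0.5006 0.1272]
  0.09 67 [0.4976 0.1244]
  0.11 52 [0.5012 0.1261]
  0.13 44 [0.5043 0.1266]
  0.15 56 [0.4969 0.1241]
```

View pics/w_2.png

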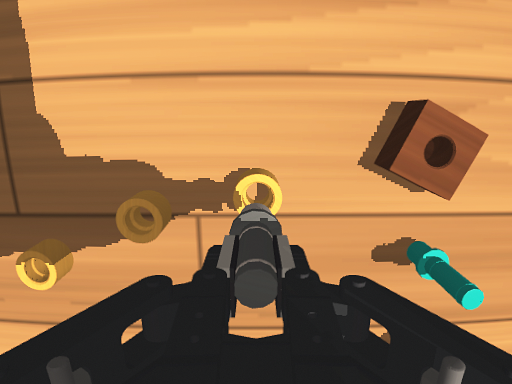

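View pics/s2.png

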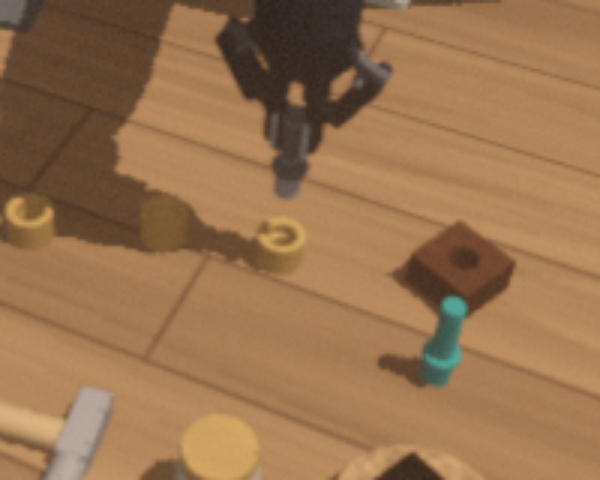

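The wrist view shows the gauge gripped straight, its handle end at (257,285), over the first collar at (258,195). The scene crop shows it hanging upright above the collar at (282,245).

```bash
python3 -m pendant '[{"tx":0,"ty":0,"tz":1.6,"yaw":0,"gripper":-1},{"tx":0,"ty":0,"tz":2,"yaw":0,"gripper":-1},{"tx":0,"ty":0,"tz":1,"yaw":0,"gripper":-1},{"tx":0,"ty":0,"tz":0,"yaw":0,"gripper":-1},{"tx":0,"ty":0,"tz":0.3,"yaw":0,"gripper":-1},{"tx":0,"ty":0,"tz":0.3,"yaw":0,"gripper":-1},{"tx":0,"ty":0,"tz":0.2,"yaw":0,"gripper":-1},{"tx":0,"ty":0,"tz":0,"yaw":0,"gripper":-1}]'
```

```text
time: 6.2
eef_pos: [0.4962, 0.1248, 0.0753]
orientation: [0.0, 1.0, -0.0, 0.0]
contact_force: [-1.4, 0.1, -1.8]
opening: 0.195
```

```bash
python3 -m pendant '[{"tx":0,"ty":0,"tz":0.2,"yaw":0,"gripper":-1},{"tx":0,"ty":0,"tz":0.2,"yaw":0,"gripper":-1},{"tx":0,"ty":0,"tz":0.2,"yaw":0,"gripper":-1},{"tx":0,"ty":0,"tz":0.1,"yaw":0,"gripper":-1},{"tx":0,"ty":0,"tz":0.1,"yaw":0,"gripper":-1},{"tx":0,"ty":0,"tz":0,"yaw":0,"gripper":-1}]'; python3 -m pendant '[{"tx":0,"ty":0,"tz":0.1,"yaw":0,"gripper":-1},{"tx":0,"ty":0,"tz":0.1,"yaw":0,"gripper":-1},{"tx":0,"ty":0,"tz":0,"yaw":0,"gripper":-1}]'; python3 -m pendant '[{"tx":0,"ty":0,"tz":0.1,"yaw":0,"gripper":-1},{"tx":0,"ty":0,"tz":0,"yaw":0,"gripper":-1}]'
```

```text
time: 6.8
eef_pos: [0.4961, 0.1248, 0.0671]
orientation: [0.0, 1.0, -0.0, -0.0]
contact_force: [-0.1, 0.6, -2.5]
opening: 0.195
time: 7.1
eef_pos: [0.4961, 0.1248, 0.0652]
orientation: [0.0, 1.0, 0.0, -0.0]
contact_force: [-0.4, -1.0, -1.3]
opening: 0.196
time: 7.3
eef_pos: [0.4963, 0.125, 0.0647]
orientation: [0.0, 1.0, 0.0, 0.0]
contact_force: [-1.7, 1.3, 2.3]
opening: 0.196
```

```bash
python3 -m pendant '[{"tx":0,"ty":0,"tz":0.1,"yaw":0,"gripper":-1},{"tx":0,"ty":0,"tz":0,"yaw":0,"gripper":-1}]'
```

```text
time: 7.5
eef_pos: [0.4965, 0.1251, 0.0644]
orientation: [0.0, 1.0, 0.0, 0.001]
contact_force: [-1.8, 1.9, 11.3]
opening: 0.193
```

First collar: hard stop at origin height about 15.5 mm, with 11 N and no more travel, so it is tight. Next I try the middle collar.

```bash
python3 -m pendant '[{"tx":0,"ty":0,"tz":-0.5,"yaw":0,"gripper":-1},{"tx":0,"ty":0,"tz":-1.5,"yaw":0,"gripper":-1},{"tx":0,"ty":0,"tz":-1.6,"yaw":0,"gripper":-1},{"tx":-0.5,"ty":-2.4,"tz":0,"yaw":0,"gripper":-1},{"tx":-0.5,"ty":-2.5,"tz":0,"yaw":0,"gripper":-1},{"tx":-0.6,"ty":-2.5,"tz":0,"yaw":0,"gripper":-1},{"tx":-0.5,"ty":-2.5,"tz":0,"yaw":0,"gripper":-1},{"tx":0,"ty":0,"tz":0,"yaw":0,"gripper":-1},{"tx":0,"ty":0,"tz":0,"yaw":0,"gripper":-1}]'
python3 look.py 3
python3 - <<'E'
from h import *
p=shot('top')
for m in masks_of(p,'collar_a')[:4]:
  X,u,v=world(p,m['mask']);T=X[(X[:,2]>.024)]
  c,r=cv2.minEnclosingCircle(T[:,:2].astype(np.float32));print('collar',np.round(c,4),round(r,4),T.mean(0).round(4))
E
```

```text
time: 8.4
eef_pos: [0.517, 0.0255, 0.0991]
orientation: [0.001, 1.0, 0.0, -0.0]
contact_force: [-0.7, -0.3, -2.9]
opening: 0.19
tcp [0.517  0.0255 0.0991] F [-0.7 -0.3 -2.9]
gauge 0.59 [256. 257.] ztop 0.1366 mid [0.5158 0.0258] mean [0.5149 0.0259] 1500
collar_a 0.97 [394. 178.] ztop 0.0311 mid [0.495  0.1256] mean [0.4944 0.1256] 1503
collar_a 0.9 [260. 191.] ztop 0.0311 mid [0.51   0.0267] mean [0.5072 0.0272] 963
collar_a 0.75 [128. 259.] ztop 0.0308 mid [ 0.5625 -0.0759] mean [ 0.5604 -0.0767] 1110
collar [ 0.5651 -0.0774] 0.0199 [ 0.565  -0.0775  0.0294]
```

```bash
python3 -m pendant '[{"tx":0,"ty":0,"tz":1.5,"yaw":0,"gripper":-1},{"tx":0,"ty":0,"tz":0.3,"yaw":0,"gripper":-1},{"tx":0,"ty":0,"tz":0.2,"yaw":0,"gripper":-1},{"tx":0,"ty":0,"tz":0.2,"yaw":0,"gripper":-1},{"tx":0,"ty":0,"tz":0.2,"yaw":0,"gripper":-1},{"tx":0,"ty":0,"tz":0,"yaw":0,"gripper":-1}]'; python3 -m pendant '[{"tx":0,"ty":0,"tz":0.2,"yaw":0,"gripper":-1},{"tx":0,"ty":0,"tz":0.2,"yaw":0,"gripper":-1},{"tx":0,"ty":0,"tz":0.2,"yaw":0,"gripper":-1},{"tx":0,"ty":0,"tz":0.2,"yaw":0,"gripper":-1},{"tx":0,"ty":0,"tz":0,"yaw":0,"gripper":-1}]';  python3 -m pendant '[{"tx":0,"ty":0,"tz":0.1,"yaw":0,"gripper":-1},{"tx":0,"ty":0,"tz":0.1,"yaw":0,"gripper":-1},{"tx":0,"ty":0,"tz":0,"yaw":0,"gripper":-1}]'; python3 -m pendant '[{"tx":0,"ty":0,"tz":0.1,"yaw":0,"gripper":-1},{"tx":0,"ty":0,"tz":0,"yaw":0,"gripper":-1}]'
```

```text
time: 9.25
eef_pos: [0.5171, 0.0258, 0.0753]
orientation: [0.0, 1.0, -0.0, -0.0]
contact_force: [0.8, 0.3, -1.4]
opening: 0.196
time: 9.75
eef_pos: [0.5169, 0.0258, 0.067]
orientation: [0.0, 1.0, 0.0, -0.0]
contact_force: [-0.5, -0.6, -2.3]
opening: 0.189
time: 10.05
eef_pos: [0.5171, 0.0259, 0.0654]
orientation: [0.0, 1.0, 0.0, 0.0]
contact_force: [-0.6, 0.1, 2.2]
opening: 0.188
time: 10.25
eef_pos: [0.5174, 0.0259, 0.0652]
orientation: [0.0, 1.0, -0.0, 0.001]
contact_force: [-3.5, 1.2, 8.3]
opening: 0.193
```

Middle collar: also a hard stop at the same depth, with 8 N. Next is the third.

```bash
python3 -m pendant '[{"tx":0,"ty":0,"tz":-0.5,"yaw":0,"gripper":-1},{"tx":0,"ty":0,"tz":-1.5,"yaw":0,"gripper":-1},{"tx":0,"ty":0,"tz":-1.5,"yaw":0,"gripper":-1},{"tx":-1.2,"ty":-2.5,"tz":0,"yaw":0,"gripper":-1},{"tx":-1.2,"ty":-2.6,"tz":0,"yaw":0,"gripper":-1},{"tx":-1.2,"ty":-2.6,"tz":0,"yaw":0,"gripper":-1},{"tx":-1.2,"ty":-2.5,"tz":0,"yaw":0,"gripper":-1},{"tx":0,"ty":0,"tz":0,"yaw":0,"gripper":-1},{"tx":0,"ty":0,"tz":0,"yaw":0,"gripper":-1}]'
python3 look.py 4
python3 -m pendant '[{"tx":0,"ty":0,"tz":1.5,"yaw":0,"gripper":-1},{"tx":0,"ty":0,"tz":0.3,"yaw":0,"gripper":-1},{"tx":0,"ty":0,"tz":0.2,"yaw":0,"gripper":-1},{"tx":0,"ty":0,"tz":0.2,"yaw":0,"gripper":-1},{"tx":0,"ty":0,"tz":0.2,"yaw":0,"gripper":-1},{"tx":0,"ty":0,"tz":0,"yaw":0,"gripper":-1}]'
```

```text
time: 11.15
eef_pos: [0.5649, -0.0765, 0.0989]
orientation: [0.001, 1.0, 0.0, -0.0]
contact_force: [0.4, 0.8, -2.5]
opening: 0.193
tcp [ 0.5649 -0.0765  0.0989] F [ 0.4  0.8 -2.5]
gauge 0.59 [254. 257.] ztop 0.1364 mid [ 0.5637 -0.0762] mean [ 0.5629 -0.0761] 1502
collar_a 0.95 [254. 189.] ztop 0.0312 mid [ 0.5577 -0.0761] mean [ 0.5555 -0.076 ] 948
collar_a 0.95 [401. 141.] ztop 0.031 mid [0.5151 0.0264] mean [0.5147 0.0262] 1676
collar_a 0.73 [502. 116.] ztop 0.0262 mid [0.4976 0.1087] mean [0.498  0.1071] 155
time: 11.9
eef_pos: [0.5651, -0.0761, 0.0753]
orientation: [0.0, 1.0, 0.0, -0.0]
contact_force: [-0.3, -0.1, -1.2]
opening: 0.196
```

```bash
python3 -m pendant '[{"tx":0,"ty":0,"tz":0.2,"yaw":0,"gripper":-1},{"tx":0,"ty":0,"tz":0.2,"yaw":0,"gripper":-1},{"tx":0,"ty":0,"tz":0.2,"yaw":0,"gripper":-1},{"tx":0,"ty":0,"tz":0.2,"yaw":0,"gripper":-1},{"tx":0,"ty":0,"tz":0,"yaw":0,"gripper":-1}]';  python3 -m pendant '[{"tx":0,"ty":0,"tz":0.1,"yaw":0,"gripper":-1},{"tx":0,"ty":0,"tz":0.1,"yaw":0,"gripper":-1},{"tx":0,"ty":0,"tz":0,"yaw":0,"gripper":-1}]'; python3 -m pendant '[{"tx":0,"ty":0,"tz":0.1,"yaw":0,"gripper":-1},{"tx":0,"ty":0,"tz":0,"yaw":0,"gripper":-1}]'
```

```text
time: 12.4
eef_pos: [0.5649, -0.0761, 0.0669]
orientation: [0.0, 1.0, 0.0, -0.0]
contact_force: [-0.4, -0.1, -3.1]
opening: 0.195
time: 12.7
eef_pos: [0.565, -0.0762, 0.0652]
orientation: [0.0, 1.0, 0.0, -0.0]
contact_force: [-0.6, 0.3, -1.3]
opening: 0.193
time: 12.9
eef_pos: [0.5651, -0.0762, 0.0642]
orientation: [0.0, 1.0, 0.0, -0.0]
contact_force: [-0.4, 0.1, -2.0]
opening: 0.192
```

Third collar: below the stop height with no contact force so far. I keep going down gently.

```bash
python3 -m pendant '[{"tx":0,"ty":0,"tz":0.1,"yaw":0,"gripper":-1},{"tx":0,"ty":0,"tz":0.1,"yaw":0,"gripper":-1},{"tx":0,"ty":0,"tz":0,"yaw":0,"gripper":-1}]';  python3 -m pendant '[{"tx":0,"ty":0,"tz":0.1,"yaw":0,"gripper":-1},{"tx":0,"ty":0,"tz":0.1,"yaw":0,"gripper":-1},{"tx":0,"ty":0,"tz":0,"yaw":0,"gripper":-1}]'; python3 -m pendant '[{"tx":0,"ty":0,"tz":0.1,"yaw":0,"gripper":-1},{"tx":0,"ty":0,"tz":0.1,"yaw":0,"gripper":-1},{"tx":0,"ty":0,"tz":0,"yaw":0,"gripper":-1}]'
```

```text
time: 13.2
eef_pos: [0.5649, -0.0762, 0.0621]
orientation: [0.0, 1.0, 0.0, -0.0]
contact_force: [0.1, 0.3, -1.5]
opening: 0.197
time: 13.5
eef_pos: [0.565, -0.0762, 0.0601]
orientation: [0.0, 1.0, -0.0, -0.0]
contact_force: [-1.2, -0.1, -2.6]
opening: 0.194
time: 13.8
eef_pos: [0.565, -0.0762, 0.0581]
orientation: [0.0, 1.0, 0.0, -0.0]
contact_force: [0.3, -0.7, -3.1]
opening: 0.192
```

```bash
python3 -m pendant '[{"tx":0,"ty":0,"tz":0.2,"yaw":0,"gripper":-1},{"tx":0,"ty":0,"tz":0.15,"yaw":0,"gripper":-1},{"tx":0,"ty":0,"tz":0,"yaw":0,"gripper":-1}]';  python3 -m pendant '[{"tx":0,"ty":0,"tz":0.1,"yaw":0,"gripper":-1},{"tx":0,"ty":0,"tz":0,"yaw":0,"gripper":-1}]'; python3 -m pendant '[{"tx":0,"ty":0,"tz":0.1,"yaw":0,"gripper":-1},{"tx":0,"ty":0,"tz":0,"yaw":0,"gripper":-1}]'
```

```text
time: 14.1
eef_pos: [0.565, -0.0761, 0.0545]
orientation: [0.0, 1.0, 0.0, -0.0]
contact_force: [0.4, -0.2, -3.0]
opening: 0.195
time: 14.3
eef_pos: [0.5651, -0.0762, 0.0537]
orientation: [0.0, 1.0, 0.0, -0.0]
contact_force: [-0.5, -0.7, -2.6]
opening: 0.194
time: 14.5
eef_pos: [0.5652, -0.0762, 0.0532]
orientation: [0.0, 1.0, -0.0, 0.0]
contact_force: [-2.9, 0.9, 2.6]
opening: 0.2
```

Force comes on at TCP 0.0532, which is the flange on the rim. Release, rise and check.

```bash
python3 -m pendant '[{"tx":0,"ty":0,"tz":0,"yaw":0,"gripper":-0.4},{"tx":0,"ty":0,"tz":0,"yaw":0,"gripper":-0.2},{"tx":0,"ty":0,"tz":0,"yaw":0,"gripper":0},{"tx":0,"ty":0,"tz":0,"yaw":0,"gripper":0.2},{"tx":0,"ty":0,"tz":0,"yaw":0,"gripper":0.4},{"tx":0,"ty":0,"tz":-1.5,"yaw":0,"gripper":0.4},{"tx":0,"ty":0,"tz":-3,"yaw":0,"gripper":0.5},{"tx":0,"ty":0,"tz":-3,"yaw":0,"gripper":1},{"tx":2.4,"ty":2.5,"tz":-1.5,"yaw":0,"gripper":1},{"tx":2.4,"ty":2.7,"tz":0,"yaw":0,"gripper":1},{"tx":0,"ty":2.5,"tz":0,"yaw":0,"gripper":1},{"tx":0,"ty":2.5,"tz":0,"yaw":0,"gripper":1},{"tx":0,"ty":0,"tz":0,"yaw":0,"gripper":1},{"tx":0,"ty":0,"tz":0,"yaw":0,"gripper":1}]'
python3 look.py 5
python3 - <<'E'
from h import *
p=shot('scene')
cv2.imwrite('pics/s5.png',cv2.resize(p['img'][120:280,120:320],None,fx=3,fy=3))
for p in (p,shot('top')):
 for n in('gauge','collar_a'):
  for m in masks_of(p,n)[:4]:
   X,u,v=world(p,m['mask']);T=X[(X[:,2]>.024)]
   c,r=cv2.minEnclosingCircle(T[:,:2].astype(np.float32));print(n,np.round(m['centre']),np.round(c,4),round(r,4),T.mean(0).round(4),T[:,2].max())
E
```

```text
time: 15.9
eef_pos: [0.5171, 0.026, 0.1429]
orientation: [-0.001, 1.0, -0.0, 0.0]
contact_force: [-0.9, -0.6, -0.3]
opening: 1.001
tcp [0.5171 0.026  0.1429] F [-0.9 -0.6 -0.3]
gauge 0.63 [133. 246.] ztop 0.0903 mid [ 0.5607 -0.0785] mean [ 0.5593 -0.0792] 120
collar_a 0.91 [258. 199.] ztop 0.0311 mid [0.5147 0.0269] mean [0.5143 0.0271] 1027
collar_a 0.86 [374. 168.] ztop 0.031 mid [0.4952 0.1258] mean [0.4948 0.1253] 1085
collar_a 0.59 [152. 230.] ztop 0.0323 mid [ 0.5567 -0.0759] mean [ 0.5534 -0.0751] 449
gauge [346. 236.] [0.558  0.2811] 0.0147 [0.562  0.2816 0.0543] 0.08707274361738555
gauge [209. 185.] [ 0.5667 -0.0781] 0.0163 [ 0.5689 -0.0736  0.058 ] 0.0917633398660058
collar_a [254. 194.] [0.5154 0.026 ] 0.0215 [0.5163 0.0265 0.0279] 0.03212016582272327
collar_a [292. 201.] [0.4963 0.1256] 0.0208 [0.4962 0.1257 0.0283] 0.03191859372751128
collar_a [209. 195.] [ 0.5661 -0.078 ] 0.0221 [ 0.5743 -0.0745  0.0284] 0.034045942518631814
gauge [152. 192.] [0.5576 0.2788] 0.0139 [0.556  0.2757 0.0581] 0.08872620014624741
collar_a [304. 108.] [ 0.691  -0.0372] 0.1465 [ 0.7522 -0.0627  0.0511] 0.5676940577103621
```

View pics/s5.png

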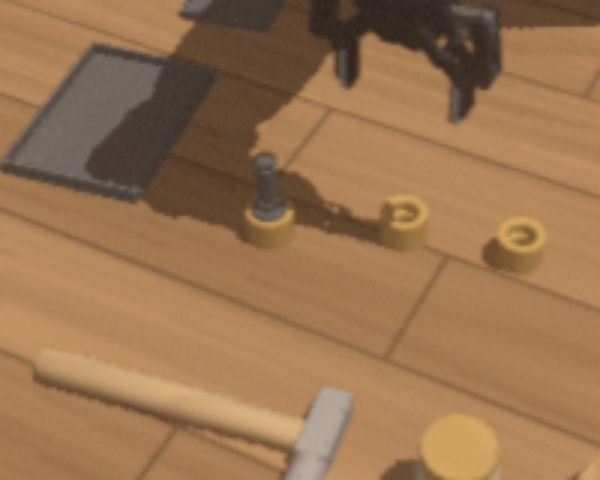

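The gauge stands upright and home in the third collar (crop (268,200)), with its top at about 90 mm as expected. Now I fetch the middle collar.

```bash
python3 -m pendant '[{"tx":0,"ty":0,"tz":3,"yaw":0,"gripper":1},{"tx":0,"ty":0,"tz":4,"yaw":0,"gripper":1},{"tx":0,"ty":0,"tz":4,"yaw":0,"gripper":1},{"tx":0,"ty":0,"tz":2,"yaw":0,"gripper":1},{"tx":0,"ty":0,"tz":1,"yaw":0,"gripper":0.8},{"tx":0,"ty":0,"tz":0,"yaw":0,"gripper":0.4},{"tx":0,"ty":0,"tz":0,"yaw":0,"gripper":0.2},{"tx":0,"ty":0,"tz":0,"yaw":0,"gripper":-0.1},{"tx":0,"ty":0,"tz":0,"yaw":0,"gripper":-1},{"tx":0,"ty":0,"tz":0,"yaw":0,"gripper":-1},{"tx":0,"ty":0,"tz":0,"yaw":0,"gripper":-1},{"tx":0,"ty":0,"tz":0,"yaw":0,"gripper":-1},{"tx":0,"ty":0,"tz":0,"yaw":0,"gripper":-1}]'
```

```text
time: 17.65
eef_pos: [0.5181, 0.0257, 0.0044]
orientation: [0.0, 1.0, -0.0, 0.001]
contact_force: [-0.3, 0.6, 7.0]
opening: 0.439
```

```bash
python3 -m pendant '[{"tx":0,"ty":0,"tz":-1,"yaw":0,"gripper":-1},{"tx":0,"ty":0,"tz":-3,"yaw":0,"gripper":-1},{"tx":0,"ty":0,"tz":-4.5,"yaw":0,"gripper":-1},{"tx":0,"ty":0,"tz":-4.5,"yaw":0,"gripper":-1},{"tx":0,"ty":-2,"tz":0,"yaw":0,"gripper":-1},{"tx":-0.3,"ty":-4,"tz":0,"yaw":0,"gripper":-1},{"tx":-0.3,"ty":-4,"tz":0,"yaw":0,"gripper":-1},{"tx":-0.4,"ty":-4,"tz":0,"yaw":0,"gripper":-1},{"tx":-0.4,"ty":-4,"tz":0,"yaw":0,"gripper":-1},{"tx":-0.4,"ty":-4,"tz":0,"yaw":0,"gripper":-1},{"tx":-0.4,"ty":-4,"tz":0,"yaw":0,"gripper":-1},{"tx":0,"ty":-4,"tz":0,"yaw":0,"gripper":-1},{"tx":0,"ty":0,"tz":0,"yaw":0,"gripper":-1},{"tx":0,"ty":0,"tz":2,"yaw":0,"gripper":-1},{"tx":0,"ty":0,"tz":4,"yaw":0,"gripper":-1},{"tx":0,"ty":0,"tz":3.5,"yaw":0,"gripper":-1},{"tx":0,"ty":0,"tz":1.5,"yaw":0,"gripper":-1},{"tx":0,"ty":0,"tz":0,"yaw":0,"gripper":-1},{"tx":0,"ty":0,"tz":0,"yaw":0,"gripper":-1}]'
python3 look.py 6
```

```text
time: 19.55
eef_pos: [0.5394, -0.2742, 0.024]
orientation: [0.0, 1.0, -0.0, 0.0]
contact_force: [-0.1, -1.1, -1.7]
opening: 0.437
tcp [ 0.5394 -0.2742  0.024 ] F [-0.1 -1.1 -1.7]
collar_a 0.94 [256. 265.] ztop 0.0504 mid [ 0.5365 -0.2738] mean [ 0.5353 -0.2737] 4085
```

View pics/w_6.png

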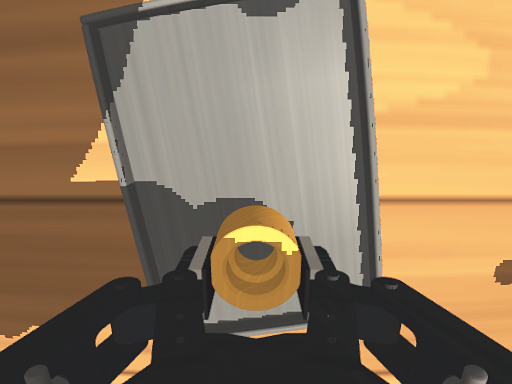

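The collar, at (256,265), is held straight inside the larger tray, with its underside about 16 mm above the floor.

```bash
python3 -m pendant '[{"tx":0,"ty":0,"tz":0.6,"yaw":0,"gripper":-1},{"tx":0,"ty":0,"tz":0.4,"yaw":0,"gripper":-1},{"tx":0,"ty":0,"tz":0.3,"yaw":0,"gripper":-1},{"tx":0,"ty":0,"tz":0.1,"yaw":0,"gripper":-1},{"tx":0,"ty":0,"tz":0,"yaw":0,"gripper":-1}]'; python3 -m pendant '[{"tx":0,"ty":0,"tz":0.1,"yaw":0,"gripper":-1},{"tx":0,"ty":0,"tz":0,"yaw":0,"gripper":-1}]'
```

```text
time: 20.2
eef_pos: [0.539, -0.2741, 0.0087]
orientation: [0.0, 1.0, 0.0, -0.0]
contact_force: [-0.1, -0.0, -2.6]
opening: 0.44
time: 20.4
eef_pos: [0.539, -0.2742, 0.0085]
orientation: [0.0, 1.0, -0.0, 0.0]
contact_force: [-3.1, 1.1, 5.7]
opening: 0.441
```

```bash
python3 -m pendant '[{"tx":0,"ty":0,"tz":0,"yaw":0,"gripper":0},{"tx":0,"ty":0,"tz":0,"yaw":0,"gripper":0.15},{"tx":0,"ty":0,"tz":0,"yaw":0,"gripper":0.3},{"tx":0,"ty":0,"tz":-1,"yaw":0,"gripper":0.3},{"tx":0,"ty":0,"tz":-3,"yaw":0,"gripper":0.3},{"tx":0,"ty":0,"tz":-4.5,"yaw":0,"gripper":1},{"tx":0,"ty":0,"tz":-4.5,"yaw":0,"gripper":1},{"tx":0.4,"ty":3.9,"tz":0,"yaw":0,"gripper":1},{"tx":0.4,"ty":4,"tz":0,"yaw":0,"gripper":1},{"tx":0.4,"ty":4,"tz":0,"yaw":0,"gripper":1},{"tx":0.4,"ty":4,"tz":0,"yaw":0,"gripper":1},{"tx":0.4,"ty":4,"tz":0,"yaw":0,"gripper":1},{"tx":0.45,"ty":4,"tz":0,"yaw":0,"gripper":1},{"tx":0.45,"ty":4,"tz":0,"yaw":0,"gripper":1},{"tx":0.45,"ty":4,"tz":0,"yaw":0,"gripper":1},{"tx":0.45,"ty":4,"tz":0,"yaw":0,"gripper":1},{"tx":0.45,"ty":4,"tz":0,"yaw":0,"gripper":1},{"tx":0,"ty":0,"tz":0,"yaw":0,"gripper":1},{"tx":0,"ty":0,"tz":0,"yaw":0,"gripper":1}]'
python3 look.py 7
python3 - <<'E'
from h import *
for p in (shot('scene'),shot('top')):
  for m in masks_of(p,'collar_a')[:4]:
   X,u,v=world(p,m['mask']);T=X[(X[:,2]>.024)]
   c,r=cv2.minEnclosingCircle(T[:,:2].astype(np.float32));print(np.round(m['centre']),np.round(c,4),round(r,4),T.mean(0).round(4),T[:,2].max())
E
```

```text
time: 22.3
eef_pos: [0.4965, 0.1257, 0.1384]
orientation: [-0.001, 1.0, -0.0, 0.0]
contact_force: [0.4, -0.0, 0.2]
opening: 0.997
tcp [0.4965 0.1257 0.1384] F [ 0.4 -0.   0.2]
gauge 0.85 [434. 269.] ztop 0.0864 mid [0.5541 0.2808] mean [0.553  0.2793] 294
gauge 0.71 [ 27. 277.] ztop 0.0876 mid [ 0.5627 -0.0687] mean [ 0.563 -0.068] 114
collar_a 0.79 [ 57. 246.] ztop 0.031 mid [ 0.5627 -0.0746] mean [ 0.557  -0.0681] 440
collar_a 0.6 [257. 198.] ztop 0.0311 mid [0.4951 0.1265] mean [0.4945 0.1264] 1035
[149. 160.] [ 0.5389 -0.2732] 0.0198 [ 0.5405 -0.2718  0.0298] 0.035029191921888136
[212. 195.] [ 0.5703 -0.0738] 0.0191 [ 0.5758 -0.0699  0.0277] 0.031029219805913628
[307. 191.] [ 0.5648 -0.0773] 0.0191 [ 0.5576 -0.0751  0.0295] 0.03409960194939705
[389. 198.] [ 0.5374 -0.2743] 0.0202 [ 0.5361 -0.274   0.0326] 0.03773413545165371
[220. 222.] [0.4946 0.1211] 0.0178 [0.4873 0.1174 0.0295] 0.03370449484228778
```

```bash
python3 -m pendant '[{"tx":0,"ty":0,"tz":3,"yaw":0,"gripper":1},{"tx":0,"ty":0,"tz":4,"yaw":0,"gripper":1},{"tx":0,"ty":0,"tz":4,"yaw":0,"gripper":1},{"tx":0,"ty":0,"tz":1.7,"yaw":0,"gripper":1},{"tx":0,"ty":0,"tz":0.8,"yaw":0,"gripper":0.8},{"tx":0,"ty":0,"tz":0,"yaw":0,"gripper":0.4},{"tx":0,"ty":0,"tz":0,"yaw":0,"gripper":0.2},{"tx":0,"ty":0,"tz":0,"yaw":0,"gripper":-0.1},{"tx":0,"ty":0,"tz":0,"yaw":0,"gripper":-1},{"tx":0,"ty":0,"tz":0,"yaw":0,"gripper":-1},{"tx":0,"ty":0,"tz":0,"yaw":0,"gripper":-1},{"tx":0,"ty":0,"tz":0,"yaw":0,"gripper":-1},{"tx":0,"ty":0,"tz":0,"yaw":0,"gripper":-1}]'
```

```text
time: 23.95
eef_pos: [0.4976, 0.1248, 0.0044]
orientation: [0.0, 1.0, -0.0, 0.001]
contact_force: [-0.7, -0.1, 5.4]
opening: 0.442
```

```bash
python3 -m pendant '[{"tx":0,"ty":0,"tz":-1,"yaw":0,"gripper":-1},{"tx":0,"ty":0,"tz":-3,"yaw":0,"gripper":-1},{"tx":0,"ty":0,"tz":-4.5,"yaw":0,"gripper":-1},{"tx":0,"ty":0,"tz":-4.5,"yaw":0,"gripper":-1},{"tx":0,"ty":-1.9,"tz":0,"yaw":0,"gripper":-1},{"tx":0.2,"ty":-3.9,"tz":0,"yaw":0,"gripper":-1},{"tx":0.2,"ty":-3.9,"tz":0,"yaw":0,"gripper":-1},{"tx":0.2,"ty":-3.9,"tz":0,"yaw":0,"gripper":-1},{"tx":0.2,"ty":-3.9,"tz":0,"yaw":0,"gripper":-1},{"tx":0.2,"ty":-3.9,"tz":0,"yaw":0,"gripper":-1},{"tx":0.2,"ty":-3.9,"tz":0,"yaw":0,"gripper":-1},{"tx":0.2,"ty":-3.9,"tz":0,"yaw":0,"gripper":-1},{"tx":0.2,"ty":-3.9,"tz":0,"yaw":0,"gripper":-1},{"tx":0.15,"ty":-3.9,"tz":0,"yaw":0,"gripper":-1},{"tx":0,"ty":-3.9,"tz":0,"yaw":0,"gripper":-1},{"tx":0,"ty":0,"tz":0,"yaw":0,"gripper":-1},{"tx":0,"ty":0,"tz":2,"yaw":0,"gripper":-1},{"tx":0,"ty":0,"tz":4,"yaw":0,"gripper":-1},{"tx":0,"ty":0,"tz":3,"yaw":0,"gripper":-1},{"tx":0,"ty":0,"tz":0,"yaw":0,"gripper":-1}]'
python3 look.py 8
```

```text
time: 25.95
eef_pos: [0.4771, -0.2823, 0.0402]
orientation: [0.0, 1.0, 0.002, -0.002]
contact_force: [-0.5, -0.1, -0.9]
opening: 0.44
tcp [ 0.4771 -0.2823  0.0402] F [-0.5 -0.1 -0.9]
collar_a 0.71 [254. 264.] ztop 0.0667 mid [ 0.4748 -0.2821] mean [ 0.4737 -0.282 ] 4089
collar_a 0.65 [271. 325.] ztop 0.0349 mid [ 0.5245 -0.2741] mean [ 0.5231 -0.2746] 885
collar_a 0.49 [510. 331.] ztop 0.0111 mid [ 0.5657 -0.0949] mean [ 0.5662 -0.0955] 66
```

View pics/w_8.png

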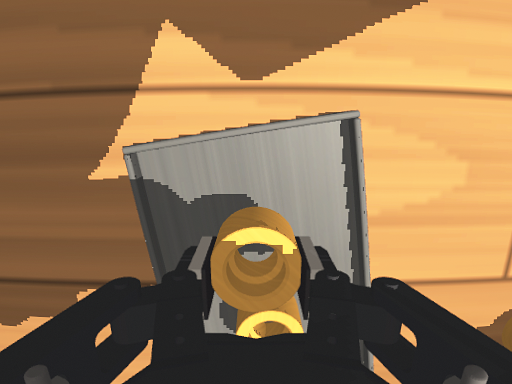

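The second collar, at (255,265), is held straight over the tray. The first stands behind it at (270,325), clear of the fingers.

```bash
python3 -m pendant '[{"tx":0,"ty":0,"tz":1,"yaw":0,"gripper":-1},{"tx":0,"ty":0,"tz":1,"yaw":0,"gripper":-1},{"tx":0,"ty":0,"tz":0.5,"yaw":0,"gripper":-1},{"tx":0,"ty":0,"tz":0.2,"yaw":0,"gripper":-1},{"tx":0,"ty":0,"tz":0,"yaw":0,"gripper":-1},{"tx":0,"ty":0,"tz":0,"yaw":0,"gripper":-1}]'
```

```text
time: 26.7
eef_pos: [0.4791, -0.2843, 0.0159]
orientation: [0.0, 1.0, -0.0, 0.0]
contact_force: [0.1, -0.1, -1.9]
opening: 0.441
```

```bash
python3 -m pendant '[{"tx":0,"ty":0,"tz":0.3,"yaw":0,"gripper":-1},{"tx":0,"ty":0,"tz":0.2,"yaw":0,"gripper":-1},{"tx":0,"ty":0,"tz":0.2,"yaw":0,"gripper":-1},{"tx":0,"ty":0,"tz":0,"yaw":0,"gripper":-1}]'; python3 -m pendant '[{"tx":0,"ty":0,"tz":0.1,"yaw":0,"gripper":-1},{"tx":0,"ty":0,"tz":0,"yaw":0,"gripper":-1}]'
```

```text
time: 27.1
eef_pos: [0.479, -0.2841, 0.0086]
orientation: [0.0, 1.0, 0.0, -0.0]
contact_force: [0.9, -0.1, -1.4]
opening: 0.444
time: 27.3
eef_pos: [0.479, -0.2842, 0.0084]
orientation: [0.0, 1.0, -0.0, 0.0]
contact_force: [-1.6, 1.5, 6.2]
opening: 0.444
```

On the floor. Release, rise and back off.

```bash
python3 -m pendant '[{"tx":0,"ty":0,"tz":0,"yaw":0,"gripper":0},{"tx":0,"ty":0,"tz":0,"yaw":0,"gripper":0.15},{"tx":0,"ty":0,"tz":0,"yaw":0,"gripper":0.3},{"tx":0,"ty":0,"tz":0,"yaw":0,"gripper":0.3},{"tx":0,"ty":0,"tz":-1,"yaw":0,"gripper":0.3},{"tx":0,"ty":0,"tz":-3,"yaw":0,"gripper":0.3},{"tx":0,"ty":0,"tz":-4,"yaw":0,"gripper":0.3},{"tx":0,"ty":0,"tz":-4,"yaw":0,"gripper":0.3},{"tx":0,"ty":0,"tz":-4,"yaw":0,"gripper":0.3},{"tx":2,"ty":3,"tz":0,"yaw":0,"gripper":0.3},{"tx":2,"ty":3,"tz":0,"yaw":0,"gripper":0.3},{"tx":2,"ty":3,"tz":0,"yaw":0,"gripper":0.3},{"tx":0,"ty":0,"tz":0,"yaw":0,"gripper":0.3},{"tx":0,"ty":0,"tz":0,"yaw":0,"gripper":0.3},{"tx":0,"ty":0,"tz":0,"yaw":0,"gripper":0.3}]'
python3 look.py 9
python3 - <<'E'
from h import *
p=shot('scene')
cv2.imwrite('pics/s9.png',cv2.resize(p['img'][80:340,90:400],None,fx=2.2,fy=2.2))
for p in (p,shot('top')):
 for n in('gauge','collar_a','tray','hammer','jar','solder_disc'):
  for m in masks_of(p,n)[:4]:
   X,u,v=world(p,m['mask']);c=cv2.minEnclosingCircle(X[X[:,2]>.02][:,:2].astype(np.float32))[0] if n!='tray' else cv2.minAreaRect(X[:,:2].astype(np.float32))[0]
   print(n,np.round(m['centre']),np.round(c,3),np.percentile(X[:,2],98).round(3))
E
```

```text
time: 28.8
eef_pos: [0.4197, -0.1948, 0.1683]
orientation: [0.0, 1.0, -0.0, 0.001]
contact_force: [-0.3, -0.2, 0.8]
opening: 0.652
tcp [ 0.4197 -0.1948  0.1683] F [-0.3 -0.2  0.8]
gauge 0.8 [384. 356.] ztop 0.091 mid [ 0.5635 -0.0768] mean [ 0.5626 -0.077 ] 271
gauge 0.32 [195. 236.] ztop 0.0165 mid [ 0.5012 -0.2773] mean [ 0.4794 -0.2713] 1900
collar_a 0.58 [198. 299.] ztop 0.1935 mid [ 0.4311 -0.2222] mean [ 0.4311 -0.2222] 6
collar_a 0.57 [163. 235.] ztop 0.0351 mid [ 0.4748 -0.2847] mean [ 0.4706 -0.2885] 499
gauge [348. 235.] [0.558 0.281] 0.086
gauge [209. 180.] [ 0.567 -0.077] 0.091
collar_a [161. 148.] [ 0.49 -0.28] 0.034
collar_a [210. 196.] [ 0.568 -0.076] 0.032
tray [159. 163.] [ 0.5   -0.285] 0.016
hammer [195. 254.] [ 0.754 -0.038] 0.027
hammer [354. 206.] [0.488 0.273] 0.036
jar [274. 280.] [0.739 0.173] 0.076
solder_disc [338. 295.] [0.707 0.308] 0.061
solder_disc [210. 195.] [ 0.569 -0.074] 0.03
gauge [300. 182.] [ 0.566 -0.077] 0.092
gauge [152. 193.] [0.558 0.279] 0.088
collar_a [391. 199.] [ 0.537 -0.275] 0.037
tray [378. 191.] [ 0.54  -0.237] 0.018
tray [272. 114.] [ 0.742 -0.04 ] 0.029
hammer [268. 114.] [ 0.751 -0.04 ] 0.029
jar [196. 118.] [0.736 0.172] 0.078
solder_disc [148. 135.] [0.703 0.306] 0.064
solder_disc [385. 194.] [ 0.537 -0.274] 0.037
```

View pics/s9.png

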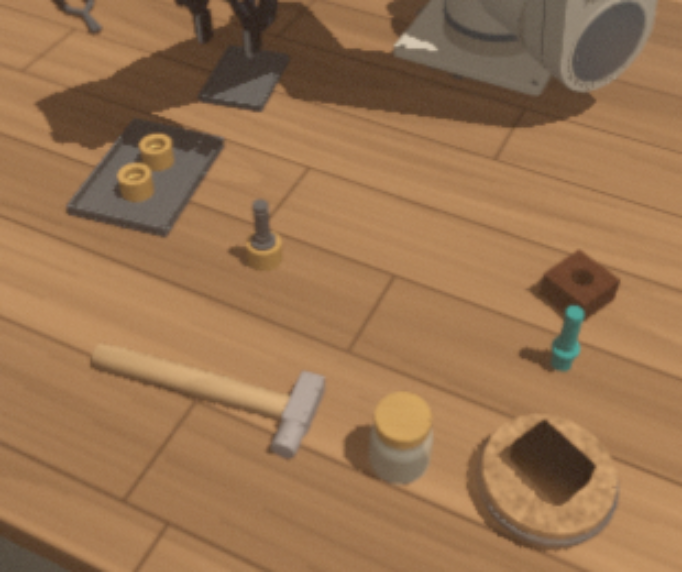

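The picture shows both tight collars upright, side by side in the larger tray at (156,152) and (135,183). The gauge is home in the third collar at (263,240). The bystanders are where they were and the gripper is clear.

```bash
python3 -c "
from station import hand_in; print(hand_in())"
```

```text
the job is handed in; nothing more can be done
None
```

The job is done and handed in at about 29 s of robot time.

- **Finding the bore:** I tried the gauge in each collar, feeling for force. The collar nearest the stand and the middle one both stopped it hard, about 14 to 15 mm below the rim. The contact readings there were 11 N and 8 N. In the third collar, nearest the tray, it went down freely until the flange met the rim, and I left it standing there.
- **Placing:** I then set the two tight collars on the floor of the larger tray, about 60 mm apart between centres.
- **Last checks:** The final picture shows the gauge upright with its top at about 91 mm, where 90 mm is expected when home. Both tight collars are upright in the tray. The hammer, jar, soldering disc and the teal look-alike of the gauge measured within a few millimetres of where they started (the hammer's check points differ between the two looks). The gripper was clear of everything.
- **Disagreements:** The last automatic detections gave a few false labels. They also gave a shifted tray centre in the top view, where the arm blocked part of it, and the two tray collars were not both picked out separately. The picture itself was clear on both.

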